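# Close the sliding jaw of a holding fixture to its marked stop

### The arm

A 6-joint arm with a two-finger parallel gripper is mounted at the origin on the work surface. World frame = base frame: x ahead of the robot, y to its left, z up, the work surface at z = 0. Lengths are in mm, angles in rad, forces in N, time in s.
With the tool pointing down it reaches from about 300 to 1000 mm from the base axis. Payload 5.1 kg.
Tool frame: the origin (TCP) lies at the very end of the fingers, on their centre line; the grasp point (between the pads) lies 19 mm behind it (ctrl.hold_point_z is the z of the grasp point in the tool frame, in mm); z points along the fingers, y is the line along which they close (so a half turn about z gives the same grasp; the last joint's range is limited). The gripper opens to 95 mm and grips with 3 to 60 N. Pads are 20 mm wide; open, the fingers measure 119 mm over their backs; the gripper's body (75 mm by 180 mm) begins 59 mm behind the grasp point.
Start: joints at [-1.371, 0.124, 1.65, -0, 1.367, -0.083], TCP at [181.347, -624.178, 192.756] pointing down, gripper open.
Joint ranges: [-2.61, 2.61], [-1.02, 2.33], [0.03, 2.71], [-1.35, 4.49], [0.32, 2.68], [-2.91, 2.91]. Speed limits (rad/s): [2.57, 2.57, 3.14, 3.14, 3.14, 3.14].

### API

Orientations are given as a unit quaternion [w, x, y, z].
In Python, from bench import ctrl gives the robot as it stands. The module is installed in compiled form; this text tells all that it offers.
- The arm moves only by the tool apply_moves, never from a script. Its argument "rows" is a list of rows, each a list of 7 numbers: the gripper's target within -1 to 1 (shut at 1, half-way at 0, fully open at -1), then the shift along the tool's x, y, z in mm, then the turn, a rotation vector about the tool's x, y, z in degrees. A call has 1 to 12 rows; each row is the pose to reach, as a shift and turn from the pose commanded when the call began, along the tool's axes at that moment; what a row does not reach only later rows make up. A row lasts 1/12 s, in which the tool goes at most 41.7 mm and 7.16 degrees, less where a joint would pass 70% of its speed; a pose out of reach is approached as far as the arm can. A call with a gripper value outside its range is refused whole. The fingers move at their own pace and stop on an object; "newtons" is the grip in N (left out, the last holds). Time passes only in rows, so rows that repeat a pose let the fingers close. It gives the time, the measured TCP pose, the force, the opening and the grip force at its end, in the units of the state.
- ctrl.get_obs(): the state, without advancing time (a new reading comes with each control period).
- ctrl.camera(name): name is "side" or "top" or "wrist"; returns a dict with "color" (384x512x3 uint8, red, green, blue), "intrinsics" (3x3 intrinsics, pixels), "origin" and "rotation" of the camera in the world. Camera axes: x right, y down, z forward; pixel columns grow to the right and rows downward; lengths in mm; the calibration is good to about 2 mm. A picture is of the moment at which its call begins. There is no depth.
- ctrl.close_job(): hands the job in; it is judged then, once.
The state is a dict: "clock": time; "q": joint angles; "qd": joint speeds; "joint_efforts": joint torques, N m; "tcp_pos": TCP position; "tcp_rot": TCP orientation; "contact_force": force on the tool from outside, world axes, zero at the start; "wrist_torque": the same for the moment, N m; "opening": opening from 0.0 (shut) to 1.0 (fully open); "grip_force": force on a finger pad.
Only numpy, scipy, OpenCV 4.12 (cv2) and the standard library are available. Lean on these libraries where they do the work, as an engineer would, in place of code of your own. Each camera call takes 0.05 s, during which the arm holds its last target. There are 200 camera calls.

### The job

Close the holding fixture on the moulded shell lying in it: press the spring pad in the middle of the sliding jaw right down to free its brake and, keeping it down, push the jaw along the rail until its lug stands against the marked stop. Then let the pad come up so that the brake holds the jaw there, and leave it. Only press and push with the fingertips, lifting nothing; never force the jaw along with its brake on, press and push no harder than a hand would, and leave the shell and the things on the bench where they are.

Things in the scene. Friction and masses are not known exactly. Their poses are not given: they have to be found in the camera images.
- fixture: Fixed holding fixture: grey base plate (120 mm by 500 mm, 10 mm thick) with an aluminium rail on it (64 mm wide, top 40 mm above the bench). Origin on the bench under the rail's centre line; z up, y along the rail from the sliding jaw towards the stop (the push direction), x across it. The base plate reaches from y = -187 to +313 mm. All axes below are parallel to its axes.
- pad_top (a point): Middle of the top of the release pad: a steel button with a ribbed black rubber top, 48 mm by 48 mm, in the middle of the sliding jaw. Up, its top is 67 mm above the bench, 8 mm above the jaw's grey saddle (96 mm across the rail, 100 mm along it, centred on the pad). Left and right of it nothing stands higher. Ahead of it (+y), 38 mm from its middle, is the jaw's upright, 84 mm wide, top at 81 mm.
- rest_face (a point): Middle of the front face (towards the pad) of the thumb rest, a grey cross bar on the saddle behind the pad, on the side away from the stop: 56 mm wide, 10 mm thick, its face 26 mm behind the pad's middle, its top 81 mm above the bench (14 mm above the pad). The point is 74 mm above the bench. A fingertip on the pad may push against it.
- jaw_pad (a joint): How far the release pad is pressed down, m: 0 up (brake on), 0.008 fully down. Sprung: about 11 N starts it, 14 N holds it fully down. When it is up, brake shoes hold the jaw on the rail with 8 to 14 N; pressed 2 mm or more, the brake is off. It springs up by itself when let go.
- jaw (a joint): Position of the sliding jaw along the rail, m; grows towards the stop (+y). With the brake off it slides with 1 to 3 N and stays where it is left; the stop, not the joint's end, limits it. Jaw about 0.7 kg.
- lug_front (a point): Front of the sliding jaw's stop lug, a bare steel block (24 mm across, 20 mm along the rail, 16 mm high) on the jaw's +x side. The point is the middle of the face that meets the stop: 59 mm to the +x side of the rail's centre line, 40 mm ahead (+y) of the pad's middle, 51 mm above the bench.
- stop_face (a point): Face of the marked stop, a steel block (24 mm across, 18 mm along the rail, 20 mm high) with a dark line round it, on the end of a steel rod that runs beside the rail from the set jaw. The point is the middle of the face that the lug meets, 51 mm above the bench; lug_front and stop_face coincide when they touch. At the start they are 65 to 195 mm apart.
- set_jaw: The opposite, set jaw, clamped fast on the rail (where, differs from time to time). Grey, with a rubber-faced upright, top 81 mm above the bench. Origin on the bench under the middle of its rubber face. It carries the stop rod and a cork-topped nest plate (90 mm by 118 mm, cork 46 mm above the bench). With the sliding jaw at the stop, the two rubber faces are 134 mm apart.
- shell_middle (a point): Middle of the loose red moulded shell (128 mm along the rail, about 86 mm across, 38 mm high, 90 g), an open ribbed tub lying on the nest plate between the jaws. At the stop the jaw stands about 3 mm clear of it. To be left alone.
- tape_middle (a point): Middle of a loose roll of masking tape (104 mm across, 24 mm high) on the bench on the fixture's +x side. To be left alone.
- bottle_middle (a point): Middle of a small loose white bottle (42 mm across, 105 mm high), standing on the bench beyond the rail's -y end. To be left alone.
- brush: Loose paint brush (170 mm long, wooden handle) lying on the bench on the fixture's -x side, roughly along the rail. Origin under its middle. To be left alone.
Not all that is in view belongs to the job. Of the things that look like the part that bears shell_middle, the middle-sized one is meant.

How it is judged (in metres and radians):
On the way, in this order (a step that is already met when the one before it is completed fails the run):
1. the pad is pressed down (over 3.5 mm) before the jaw has moved 10 mm (value of joint jaw_pad above 0.0035 m and distance of lug_front from where it was at the start of the episode below 0.01 m), for 0.1 s.
2. the jaw is brought to the stop with its pad still pressed (over 1.5 mm) (y of lug_front in the frame of stop_face between -0.003 and 0.003 m and value of joint jaw_pad above 0.0015 m), for 0.1 s.
At the end, for the whole second after the job is handed in: The lug is within 3 mm of the stop face, the pad is up (within 1 mm) so that the brake holds, the jaw is at rest, and the shell lies flat in its nest between the jaws, within 11 mm of its place (y of lug_front in the frame of stop_face between -0.003 and 0.003 m and value of joint jaw_pad below 0.001 m and velocity of joint jaw between -0.005 and 0.005 m/s and linear speed of shell below 0.02 m/s and y of shell_middle in the frame of set_jaw between -0.078 and -0.056 m and z of shell_middle in the frame of set_jaw below 0.075 m and angle between shell_middle's own z axis and vertical below 0.1 rad); the robot touches nothing.
It fails at once if the jaw is forced along (faster than 15 mm/s) with its brake on (pad pressed less than 0.4 mm) (value of joint jaw_pad below 0.0004 m and (velocity of joint jaw above 0.015 m/s or velocity of joint jaw below -0.015 m/s)).
It fails at once if the jaw is gripped or forced hard: fingers press on it with more than 60 N (contact force between the fingers and jaw above 60 N).
It fails at once if the shell is lifted over 10 mm or moved over 10 mm (distance of shell_middle from where it was at the start of the episode above 0.01 m or z of shell_middle in the frame of set_jaw above 0.075 m).
It fails at once if the tape, bottle or brush is moved over 15 mm (distance of any of tape_middle, bottle_middle, brush from where it was at the start of the episode above 0.015 m).
It also fails if it takes over 38 s, if anything falls off the work surface, if the arm or the gripper's body presses on something with over 40 N, if the wrist force passes 120 N, or if a joint passes its speed limit or range.

## Working session

There is one attempt and no reset: what is moved stays moved. The work goes in short steps, Python scripts to look and compute and a tool call to move; the robot and the scene stay as the last step left them, time stands still between calls to the robot, and variables do not carry over. Pictures are saved under pics/ and viewed, at most 12 in all, crops included, and the job is handed in when it is done.

Besides the shell and the picture viewer there is one more tool, called after "Emit:" by a JSON object that holds its "op" and its "data". apply_moves: Moves the arm, as the interface text tells. Its arguments: {"type":"object","properties":{"rows":{"type":"array","items":{"type":"array","items":{"type":"number"}}},"newtons":{"type":"number"}},"required":["rows"]}

```bash
mkdir -p pics
cat > h.py <<'E'
import numpy as np, cv2
from bench import ctrl
def shot(name,fn=None):
    c=ctrl.camera(name)
    if fn: cv2.imwrite('pics/'+fn,c['color'][:,:,::-1])
    return c
def ray(c,u,v,z):
    K=np.array(c['intrinsics']);R=np.array(c['rotation']);o=np.array(c['origin'])
    d=R@np.linalg.solve(K,[u,v,1]);return o+d*(z-o[2])/d[2]
def proj(c,p):
    K=np.array(c['intrinsics']);R=np.array(c['rotation']);o=np.array(c['origin'])
    q=K@(R.T@(np.array(p)-o));return q[:2]/q[2]
E
python3 - <<'E'
from h import *
import pickle
a=shot('top');b=shot('side')
pickle.dump((a,b),open('s.pkl','wb'))
cv2.imwrite('pics/a.png',np.vstack([a['color'],])[:,:,::-1]);cv2.imwrite('pics/b.png',b['color'][:,:,::-1])
for c in(a,b):print(np.round(c['origin']),np.round(c['rotation'],3).tolist(),c['intrinsics'])
print(ctrl.get_obs())
E
```

```text
[358.  21. 951.] [-0.057, 0.714, -0.693, 0.08] [[424.48276397   0.         248.99069094]
 [  0.         424.48276397 202.14366267]
 [  0.           0.           1.        ]]
[ 406. -525.  740.] [-0.339, 0.932, -0.116, 0.05] [[368.43013313   0.         257.00977215]
 [  0.         368.43013313 195.41802835]
 [  0.           0.           1.        ]]
{'clock': 0.1, 'q': array([-1.37057602e+00,  1.24437887e-01,  1.65152118e+00,  7.35536052e-06,
        1.36748743e+00, -8.25874984e-02]), 'qd': array([ 1.03253844e-03, -3.57838492e-03, -3.71928771e-03,  1.22793539e-03,
        1.49030425e-05, -1.09636347e-03]), 'joint_efforts': array([ 6.55162185e-04, -4.18880439e+01, -3.61097288e+01,  7.77404965e-02,
        4.61918372e-02, -6.40893495e-05]), 'tcp_pos': array([ 181.2444484 , -623.58286935,  191.62090946]), 'tcp_rot': array([-9.25526435e-04,  9.90018796e-01,  1.40932342e-01, -5.08915112e-05]), 'contact_force': array([-0.6100424 , -0.78971106, -0.79250687]), 'wrist_torque': array([ 0.00838215,  0.05208771, -0.06271879]), 'grip_force': 0.0, 'opening': 0.998967045484601}
```

View pics/a.png

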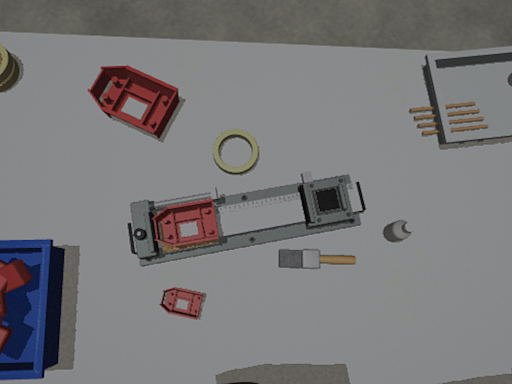

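View pics/b.png

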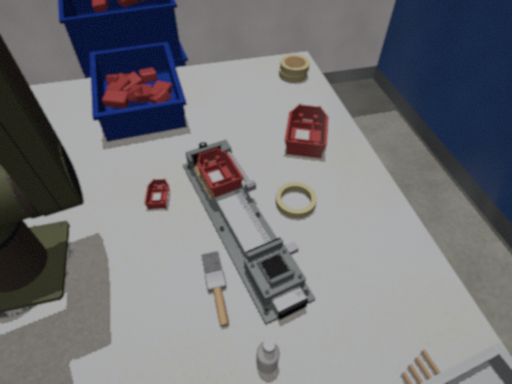

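The top view shows the sliding jaw with its black pad near (328,200), its lug near (307,177), the stop near (214,193) and the set jaw near (143,230). I'll enlarge the fixture and measure.

Run:
```python
from h import *
import pickle
a,b=pickle.load(open('s.pkl','rb'))
im=a['color'];g=im.max(2)
cv2.imwrite('pics/c.png',cv2.resize(im[160:270,120:380,::-1],None,fx=3,fy=3,interpolation=cv2.INTER_CUBIC))
def blob(c,x0,x1,y0,y1,t):
    m=(c['color'].max(2)<t).astype(np.uint8);k=np.zeros_like(m);k[y0:y1,x0:x1]=m[y0:y1,x0:x1]
    n,l,s,ce=cv2.connectedComponentsWithStats(k);i=1+np.argmax(s[1:,4])
    r=cv2.minAreaRect(np.argwhere(l==i)[:,::-1].astype(np.float32));return ce[i],s[i],r
for nm,c,w in(('top',a,(308,352,180,222)),('side',b,(252,300,250,290))):
    for t in(35,50,60):
        ce,s,r=blob(c,*w,t);print(nm,t,ce,s,r,ray(c,*r[0],67).round(1))
        bx=cv2.boxPoints(r);P=np.array([ray(c,*p,67) for p in bx]);print(np.linalg.norm(np.diff(P,axis=0),axis=1).round(1),[np.degrees(np.arctan2(*(P[i+1]-P[i])[1::-1])).round(1) for i in range(2)])
```

```text
Traceback (most recent call last):
  File "h.py", line 9, in ray
    d=R@np.linalg.solve(K,[u,v,1]);return o+d*(z-o[2])/d[2]
      ~^~~~~~~~~~~~~~~~~~~~~~~~~~~
ValueError: matmul: Input operand 1 has a mismatch in its core dimension 0, with gufunc signature (n?,k),(k,m?)->(n?,m?) (size 3 is different from 4)
```

View pics/c.png

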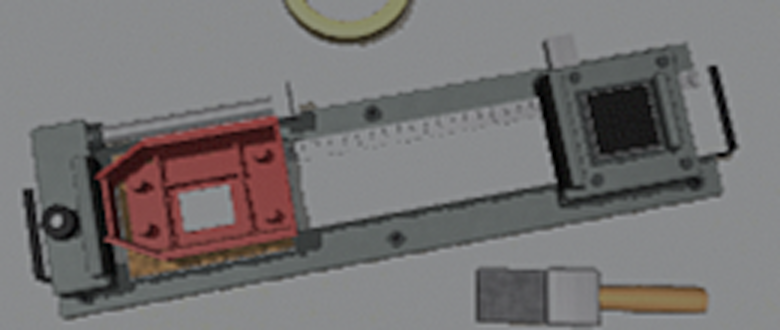

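The crop shows the pad at crop (625,117), the thumb rest right of it, the lug's front at about (547,53) and the stop with its dark line at about (291,100). "rotation" turns out to be a quaternion, so I'll fix the helper.

```bash
cat > h.py <<'E'
import numpy as np, cv2
from scipy.spatial.transform import Rotation as Ro
from bench import ctrl
def Q(q): return Ro.from_quat(np.roll(q,-1)).as_matrix()
def ray(c,u,v,z):
    d=Q(c['rotation'])@np.linalg.solve(c['intrinsics'],[u,v,1]);o=np.array(c['origin']);return o+d*(z-o[2])/d[2]
def proj(c,p):
    q=np.array(c['intrinsics'])@(Q(c['rotation']).T@(np.array(p)-c['origin']));return q[:2]/q[2]
def blob(c,x0,x1,y0,y1,t):
    m=(c['color'].max(2)<t).astype(np.uint8);k=np.zeros_like(m);k[y0:y1,x0:x1]=m[y0:y1,x0:x1]
    n,l,s,ce=cv2.connectedComponentsWithStats(k);i=1+np.argmax(s[1:,4])
    return cv2.minAreaRect(np.argwhere(l==i)[:,::-1].astype(np.float32))
E
python3 - <<'E'
from h import *
import pickle
a,b=pickle.load(open('s.pkl','rb'))
for nm,c,w in(('top',a,(312,344,185,214)),('side',b,(258,292,254,282))):
    for t in(35,50):
        r=blob(c,*w,t);P=np.array([ray(c,*p,67) for p in cv2.boxPoints(r)])
        print(nm,t,r,ray(c,*r[0],67).round(1),np.linalg.norm(np.diff(P,axis=0),axis=1).round(1),[np.degrees(np.arctan2(*(P[i+1]-P[i])[1::-1])).round(1) for i in range(2)])
f=lambda x,y:(120+(x+.5)/3-.5,160+(y+.5)/3-.5)
for n,p,z in(('lug',(547,53),59),('stop',(294,100),61),('baseR',(722,192),10),('baseL',(66,317),10),('shell mid',(208,190),84)):print(n,ray(a,*f(*p),z).round(1))
E
```

```text
top 35 ((327.2882385253906, 199.54705810546875), (19.849138259887695, 19.6322078704834), 77.47119140625) [ 543.1 -173.9   67. ] [42.9 43.1 42.6] [np.float64(-75.4), np.float64(-168.3)]
top 50 ((329.20001220703125, 199.90000915527344), (23.75388526916504, 23.42849349975586), 77.47119140625) [ 542.5 -178.    67. ] [51.3 51.5 50.8] [np.float64(-75.4), np.float64(-168.4)]
side 35 ((274.4123840332031, 265.9278259277344), (16.854745864868164, 19.291580200195312), 66.03751373291016) [ 543.9 -172.1   67. ] [41.9 38.2 40.6] [np.float64(12.6), np.float64(-85.3)]
side 50 ((274.5, 266.0000305175781), (18.335756301879883, 20.57182502746582), 63.43495178222656) [ 544.1 -172.3   67. ] [44.9 41.4 43.4] [np.float64(15.3), np.float64(-82.9)]
lug [ 592.3 -120.6   59. ]
stop [550.7  61.   61. ]
baseR [ 502.  -261.1   10. ]
baseL [395.1 221.7  10. ]
shell mid [480.7 116.1  84. ]
```

Everything agrees with the given sizes. The lug predicted from the pad is within 1 mm of the one I measured, the base plate measures 494 mm, and lug to stop is about 186 mm at 12.5° from world y. I'll close the fingers and go above the pad.

Emit:
{"op": "apply_moves", "data": {"rows": [[1, 38, -27, 0, 0, 0, 1], [1, 77, -55, 0, 0, 0, 2], [1, 116, -83, 0, 0, 0, 3], [1, 155, -111, 0, 0, 0, 3.7], [1, 194, -139, 0, 0, 0, 3.7], [1, 233, -167, 0, 0, 0, 3.7], [1, 272, -194, 0, 0, 0, 3.7], [1, 311, -222, 0, 0, 0, 3.7], [1, 350, -250, 0, 0, 0, 3.7], [1, 389, -278, 0, 0, 0, 3.7], [1, 428, -306, 0, 0, 0, 3.7], [1, 460, -329, 0, 0, 0, 3.7]], "newtons": 20}}

```text
clock: 1.1
tcp_pos: [491.4, -229.4, 192.5]
tcp_rot: [-0.0, 0.994, 0.109, -0.0]
contact_force: [-0.2, -1.1, 0.0]
opening: 0.219
grip_force: 0.0
```

Run:
```python
from h import *
c=ctrl.camera('wrist');o=ctrl.get_obs();print(o['tcp_pos'],Q(o['tcp_rot']).round(3).tolist(),o['clock'],o['contact_force'])
cv2.imwrite('pics/d.png',c['color'][:,:,::-1])
for z in(67,):
  for d in(0,):
    print(c['origin'],proj(c,(543.3,-174,67)),proj(c,(592.4,-121,59)))
```

```text
[ 495.1124044  -223.85678317  192.44463721] [[0.975, 0.222, 0.003], [0.222, -0.975, 0.005], [0.004, -0.004, -1.0]] 1.15 [0.39492968 3.8726164  0.045082  ]
[ 564.96620266 -213.49131009  384.64324814] [216.94372582 119.59818471] [173.85948811  57.02771198]
```

View pics/d.png

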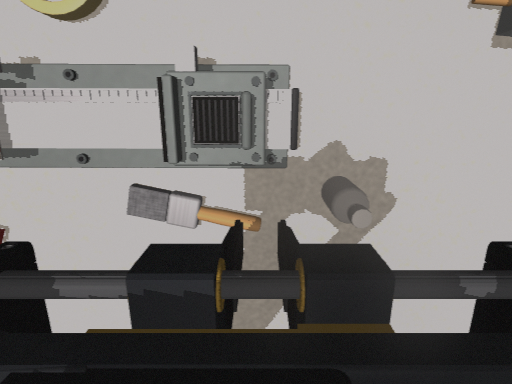

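The wrist picture shows the pad at (216,120), where my estimate projects to (217,120), and the fixture lies parallel to the tool axes. I'll let the arm settle so I know where it stands.

Emit:
{"op": "apply_moves", "data": {"rows": [[1, 0, 0, 0, 0, 0, 0], [1, 0, 0, 0, 0, 0, 0], [1, 0, 0, 0, 0, 0, 0]]}}

```text
clock: 1.4
tcp_pos: [490.2, -232.0, 192.4]
tcp_rot: [-0.0, 0.994, 0.109, -0.0]
contact_force: [-0.3, -0.8, -0.8]
opening: 0.011
grip_force: 0.0
```

Run:
```python
from h import *
o=ctrl.get_obs();R=Q(o['tcp_rot']);y=np.array([-.2164,.9763,0])
t=np.array([543.3,-174,0])+8*y
print(o['tcp_pos'],R.round(3).tolist(),o['contact_force'],'shift',R.T@(t-o['tcp_pos']),'push dir',R.T@y)
```

```text
[ 490.15635668 -232.00644847  192.35270761] [[0.976, 0.216, -0.001], [0.216, -0.976, 0.0], [-0.001, -0.0, -1.0]] [-0.30951871 -0.78081098 -0.81870795] shift [ 64.5607671  -53.128056   192.31218893] push dir [-6.29443285e-04 -9.99995101e-01  2.29720592e-04]
```

Emit:
{"op": "apply_moves", "data": {"rows": [[1, 30, -25, 0, 0, 0, 0], [1, 55, -45, 0, 0, 0, 0], [1, 64.5, -53, 10, 0, 0, 0], [1, 64.5, -53, 35, 0, 0, 0], [1, 64.5, -53, 60, 0, 0, 0], [1, 64.5, -53, 85, 0, 0, 0], [1, 64.5, -53, 100, 0, 0, 0], [1, 64.5, -53, 110, 0, 0, 0], [1, 64.5, -53, 115, 0, 0, 0], [1, 64.5, -53, 118, 0, 0, 0], [1, 64.5, -53, 118, 0, 0, 0], [1, 64.5, -53, 118, 0, 0, 0]]}}

```text
clock: 2.4
tcp_pos: [542.9, -166.4, 75.9]
tcp_rot: [0.0, 0.994, 0.109, 0.001]
contact_force: [-0.2, -0.2, -0.6]
opening: 0.003
grip_force: 0.0
```

Emit:
{"op": "apply_moves", "data": {"rows": [[1, 0, 0, 2, 0, 0, 0], [1, 0, 0, 4, 0, 0, 0], [1, 0, 0, 6, 0, 0, 0], [1, 0, 0, 8, 0, 0, 0], [1, 0, 0, 9, 0, 0, 0], [1, 0, 0, 10, 0, 0, 0], [1, 0, 0, 11, 0, 0, 0], [1, 0, 0, 12, 0, 0, 0], [1, 0, 0, 12, 0, 0, 0], [1, 0, 0, 12, 0, 0, 0]]}}

```text
clock: 3.23
tcp_pos: [542.3, -165.7, 62.7]
tcp_rot: [-0.0, 0.994, 0.109, -0.0]
contact_force: [0.1, -0.4, -0.3]
opening: 0.001
grip_force: 0.0
```

At a TCP height of 62.7 there should already be contact with the pad, but the force reads zero. I'll look before going on.

Run:
```python
from h import *
o=ctrl.get_obs();print(o['tcp_pos'],o['contact_force'],o['wrist_torque'])
c=ctrl.camera('side');t=ctrl.camera('top');w=ctrl.camera('wrist')
print([proj(k,o['tcp_pos']).round() for k in(c,t,w)])
A=cv2.resize(c['color'][200:320,200:330,::-1],(520,480),interpolation=cv2.INTER_CUBIC)
cv2.imwrite('pics/e.png',A);cv2.imwrite('pics/f.png',w['color'][:,:,::-1])
```

```text
[ 542.25916401 -165.71530438   62.67511864] [ 0.09825156 -0.43559604 -0.33961604] [0.02842194 0.03646882 0.00623797]
[array([273., 264.]), array([323., 200.]), array([259., 223.])]
```

View pics/e.png

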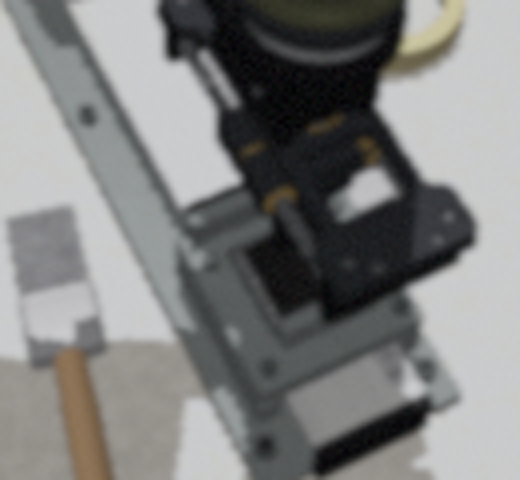

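View pics/f.png

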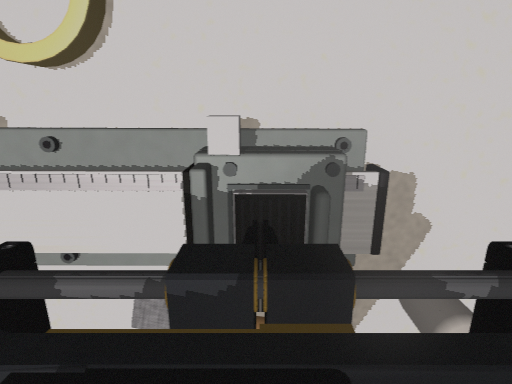

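The fingertips are over the pad: tip near (260,222) in the wrist view, pad from columns 234 to 306. The contact height is only a few mm lower than expected, so I'll go down gently.

Emit:
{"op": "apply_moves", "data": {"rows": [[1, 0, 0, 0.5, 0, 0, 0], [1, 0, 0, 1, 0, 0, 0], [1, 0, 0, 1.5, 0, 0, 0], [1, 0, 0, 2, 0, 0, 0], [1, 0, 0, 2.5, 0, 0, 0], [1, 0, 0, 3, 0, 0, 0], [1, 0, 0, 3, 0, 0, 0]]}}

```text
clock: 3.97
tcp_pos: [542.2, -165.7, 59.6]
tcp_rot: [-0.0, 0.994, 0.109, -0.0]
contact_force: [0.5, -0.6, -0.0]
opening: 0.005
grip_force: 0.0
```

Emit:
{"op": "apply_moves", "data": {"rows": [[1, 0, 0, 0.5, 0, 0, 0], [1, 0, 0, 1, 0, 0, 0], [1, 0, 0, 1.5, 0, 0, 0], [1, 0, 0, 2, 0, 0, 0], [1, 0, 0, 2, 0, 0, 0]]}}

```text
clock: 4.38
tcp_pos: [542.2, -165.7, 57.6]
tcp_rot: [-0.0, 0.994, 0.109, -0.0]
contact_force: [0.4, -0.2, -0.4]
opening: 0.006
grip_force: 0.0
```

Run:
```python
from h import *
o=ctrl.get_obs();print(o['tcp_pos'],o['contact_force'],o['wrist_torque'],o['joint_efforts'])
w=ctrl.camera('wrist');c=ctrl.camera('side')
print(w['origin'])
for z in(59,63,67):print(z,[proj(w,np.array([543.3,-174,z])+s*24*np.array([-.2164,.9763,0])).round(1) for s in(-1,1)])
y=np.array([-.2164,.9763,0]);x=np.array([.9763,.2164,0]);L=np.array([592.4,-121,59])
print('lug top corners',[proj(w,L+d).round(1) for d in(-12*x,12*x,-12*x-20*y,12*x-20*y)])
S=cv2.resize(c['color'][230:290,240:310,::-1],(700,600),interpolation=cv2.INTER_CUBIC)
cv2.imwrite('pics/g.png',np.hstack([cv2.resize(w['color'][150:270,200:340,::-1],(400,343),interpolation=cv2.INTER_CUBIC),S[:343,:400]*0+cv2.resize(S,(400,343))]))
```

```text
[ 542.19103935 -165.70155122   57.60194224] [ 0.38734326 -0.15127443 -0.3681691 ] [0.00158432 0.00267931 0.02874193] [-3.84412502e-03 -3.57444048e+01 -3.27214694e+01  6.93113822e-02
 -5.94385201e-02  2.22242275e-04]
[ 615.72058925 -149.76927219  249.82049247]
59 [array([307.8, 225.2]), array([235.7, 225.1])]
63 [array([308.8, 227.5]), array([235.3, 227.4])]
67 [array([309.7, 229.8]), array([234.8, 229.8])]
lug top corners [array([206.7, 154.1]), array([204.9, 114.4]), array([238.8, 154.2]), array([238.1, 114.5])]
```

View pics/g.png

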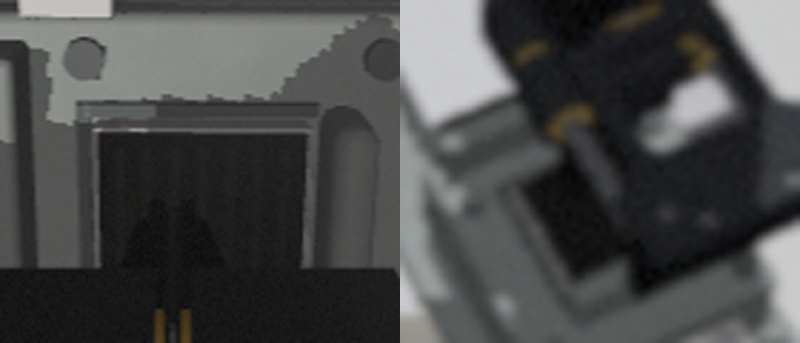

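The close-up shows the fingertips as a dark shape over the pad, near wrist (261,220), with no clear sign of the pad going down. I'll work out the pad's height from its far edge and brighten the tip.

Run:
```python
from h import *
w=ctrl.camera('wrist');y=np.array([-.2164,.9763,0]);x=np.array([.9763,.2164,0]);P=np.array([543.3,-174,0])
g=w['color'].max(2)
for z in(59,63,67):print(z,[proj(w,P+24*x+s*24*y+[0,0,z]).round(1) for s in(-1,1)])
print('far edge profile col 285',[(r,int(g[r,283:300].mean())) for r in range(180,206)])
print('row 215',[(k,int(g[205:215,k].mean())) for k in list(range(226,242))+list(range(300,314))])
o=ctrl.get_obs();T=o['tcp_pos']
print('tip corners',[proj(w,T+a*10*x+b*12*y).round(1) for a in(-1,1) for b in(-1,1)])
k=np.clip(w['color'][190:250,225:315].astype(float)*4,0,255).astype(np.uint8)
cv2.imwrite('pics/h.png',cv2.resize(k[:,:,::-1],(720,480),interpolation=cv2.INTER_CUBIC))
```

```text
59 [array([309.3, 190.4]), array([234.9, 190.4])]
63 [array([310.3, 192.1]), array([234.4, 192.1])]
67 [array([311.3, 193.8]), array([233.9, 193.8])]
far edge profile col 285 [(180, 130), (181, 130), (182, 125), (183, 114), (184, 100), (185, 77), (186, 48), (187, 62), (188, 62), (189, 62), (190, 61), (191, 75), (192, 66), (193, 67), (194, 67), (195, 99), (196, 72), (197, 35), (198, 34), (199, 34), (200, 34), (201, 33), (202, 34), (203, 34), (204, 33), (205, 33)]
row 215 [(226, 81), (227, 67), (228, 59), (229, 59), (230, 58), (231, 57), (232, 71), (233, 82), (234, 60), (235, 28), (236, 26), (237, 27), (238, 27), (239, 27), (240, 31), (241, 33), (300, 34), (301, 32), (302, 33), (303, 32), (304, 32), (305, 32), (306, 36), (307, 79), (308, 86), (309, 80), (310, 71), (311, 53), (312, 47), (313, 48)]
tip corners [array([277. , 237.2]), array([241.6, 237.2]), array([277.5, 209.2]), array([241.1, 209.2])]
```

View pics/h.png

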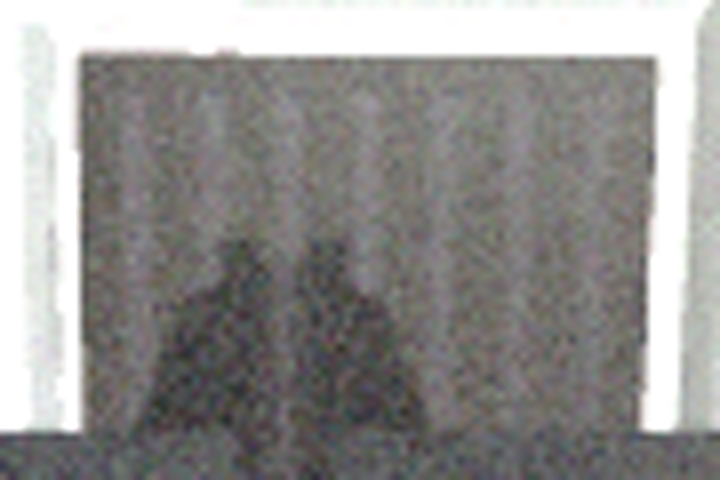

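The brightened picture shows the two fingertips ending near row 220. The pad rim spans columns 232 to 310 with its far edge at row 195, which matches a height of 67 mm, so the pad is still up. The real tips end short of the reported TCP, so I'll keep going down in small steps and watch the force.

Emit:
{"op": "apply_moves", "data": {"rows": [[1, 0, 0, 0.5, 0, 0, 0], [1, 0, 0, 1, 0, 0, 0], [1, 0, 0, 1.5, 0, 0, 0], [1, 0, 0, 2, 0, 0, 0], [1, 0, 0, 2.5, 0, 0, 0], [1, 0, 0, 3, 0, 0, 0], [1, 0, 0, 3, 0, 0, 0]]}}

```text
clock: 5.12
tcp_pos: [542.2, -165.7, 54.6]
tcp_rot: [-0.0, 0.994, 0.109, -0.0]
contact_force: [1.1, 0.1, 0.3]
opening: 0.007
grip_force: 0.0
```

Emit:
{"op": "apply_moves", "data": {"rows": [[1, 0, 0, 0.5, 0, 0, 0], [1, 0, 0, 1, 0, 0, 0], [1, 0, 0, 1.5, 0, 0, 0], [1, 0, 0, 2, 0, 0, 0], [1, 0, 0, 2.5, 0, 0, 0], [1, 0, 0, 3, 0, 0, 0], [1, 0, 0, 3, 0, 0, 0]]}}

```text
clock: 5.7
tcp_pos: [542.2, -165.7, 51.6]
tcp_rot: [-0.0, 0.994, 0.109, -0.0]
contact_force: [-1.0, 0.3, 0.4]
opening: 0.005
grip_force: 0.0
```

Emit:
{"op": "apply_moves", "data": {"rows": [[1, 0, 0, 0.5, 0, 0, 0], [1, 0, 0, 1, 0, 0, 0], [1, 0, 0, 1.5, 0, 0, 0], [1, 0, 0, 2, 0, 0, 0], [1, 0, 0, 2.5, 0, 0, 0], [1, 0, 0, 3, 0, 0, 0], [1, 0, 0, 3, 0, 0, 0]]}}

```text
clock: 6.28
tcp_pos: [542.2, -165.7, 48.6]
tcp_rot: [-0.0, 0.994, 0.109, -0.0]
contact_force: [-0.1, 0.2, 0.3]
opening: 0.006
grip_force: 0.0
```

Run:
```python
from h import *
o=ctrl.get_obs();T=o['tcp_pos'];print(T,o['contact_force'],o['q'].round(4))
w=ctrl.camera('wrist');s=ctrl.camera('side');x=np.array([.9763,.2164,0])
for h in(0,10,15,20):print(h,[proj(w,T+[0,0,h]+a*x).round(1) for a in(0,5,10)],proj(s,T+[0,0,h]).round(1))
g=w['color'].max(2)
print('rim far',[(r,int(g[r,283:300].mean())) for r in range(184,206)])
E=np.clip(w['color'][180:270,220:320].astype(float)*4,0,255).astype(np.uint8)
S=np.clip(s['color'][235:285,245:300].astype(float)*3,0,255).astype(np.uint8)
cv2.imwrite('pics/i.png',np.hstack([cv2.resize(E[:,:,::-1],(400,360),interpolation=2),cv2.resize(S[:,:,::-1],(396,360),interpolation=2)]))
```

```text
[ 542.16629927 -165.6871787    48.58425626] [-0.12802513  0.24667383  0.2725591 ] [-0.3913  0.0769  1.9566 -0.      1.1084  0.9613]
0 [array([259.2, 223.4]), array([259.2, 216.4]), array([259.2, 209.2])] [272.3 267.8]
10 [array([259.2, 229.1]), array([259.2, 221.8]), array([259.2, 214.4])] [272.5 265.5]
15 [array([259.2, 232.2]), array([259.2, 224.7]), array([259.2, 217.1])] [272.7 264.3]
20 [array([259.2, 235.5]), array([259.2, 227.8]), array([259.2, 220. ])] [272.8 263. ]
rim far [(184, 128), (185, 117), (186, 106), (187, 95), (188, 87), (189, 54), (190, 53), (191, 62), (192, 63), (193, 62), (194, 62), (195, 71), (196, 67), (197, 68), (198, 66), (199, 97), (200, 92), (201, 36), (202, 35), (203, 34), (204, 34), (205, 34)]
```

View pics/i.png

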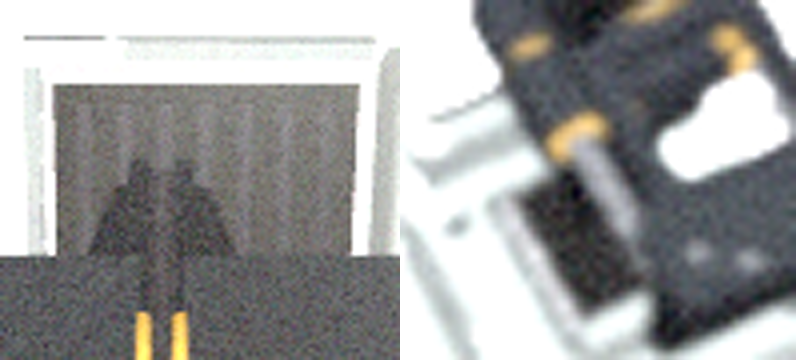

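The wrist view puts the tip's front edge at row 220, which fits a tip 20 mm above the reported TCP and now just over the pad. I'll continue down.

Emit:
{"op": "apply_moves", "data": {"rows": [[1, 0, 0, 0.5, 0, 0, 0], [1, 0, 0, 1, 0, 0, 0], [1, 0, 0, 1.5, 0, 0, 0], [1, 0, 0, 2, 0, 0, 0], [1, 0, 0, 2.5, 0, 0, 0], [1, 0, 0, 3, 0, 0, 0], [1, 0, 0, 3, 0, 0, 0]]}}

```text
clock: 6.97
tcp_pos: [542.2, -165.7, 45.6]
tcp_rot: [-0.0, 0.994, 0.109, -0.0]
contact_force: [1.2, 1.1, -0.0]
opening: 0.006
grip_force: 0.0
```

Emit:
{"op": "apply_moves", "data": {"rows": [[1, 0, 0, 0.5, 0, 0, 0], [1, 0, 0, 1, 0, 0, 0], [1, 0, 0, 1.5, 0, 0, 0], [1, 0, 0, 2, 0, 0, 0], [1, 0, 0, 2, 0, 0, 0]]}}

```text
clock: 7.38
tcp_pos: [542.5, -166.0, 45.4]
tcp_rot: [0.0, 0.994, 0.109, -0.0]
contact_force: [-4.5, 2.0, 8.6]
opening: 0.008
grip_force: 4.2
```

Contact at a TCP height of about 45.4, with the arm giving roughly 5 N/mm. Now I'll press the pad right down.

Emit:
{"op": "apply_moves", "data": {"rows": [[1, 0, 0, 1, 0, 0, 0], [1, 0, 0, 2, 0, 0, 0], [1, 0, 0, 3, 0, 0, 0], [1, 0, 0, 4, 0, 0, 0], [1, 0, 0, 5, 0, 0, 0], [1, 0, 0, 6, 0, 0, 0], [1, 0, 0, 7, 0, 0, 0], [1, 0, 0, 8, 0, 0, 0], [1, 0, 0, 9, 0, 0, 0], [1, 0, 0, 9, 0, 0, 0], [1, 0, 0, 9, 0, 0, 0]]}}

```text
clock: 8.3
tcp_pos: [542.8, -166.8, 37.6]
tcp_rot: [0.001, 0.994, 0.109, -0.0]
contact_force: [-6.5, 0.0, 13.4]
opening: 0.003
grip_force: 6.9
```

The pad is down about 7.8 mm at 13 N. I'll add a little pressure and start pushing.

Emit:
{"op": "apply_moves", "data": {"rows": [[1, 0, 0, 1, 0, 0, 0], [1, 0, -1, 1.5, 0, 0, 0], [1, 0, -3, 1.5, 0, 0, 0], [1, 0, -5, 1.5, 0, 0, 0], [1, 0, -8, 1.5, 0, 0, 0], [1, 0, -11, 1.5, 0, 0, 0], [1, 0, -14, 1.5, 0, 0, 0], [1, 0, -17, 1.5, 0, 0, 0], [1, 0, -20, 1.5, 0, 0, 0], [1, 0, -23, 1.5, 0, 0, 0], [1, 0, -25, 1.5, 0, 0, 0], [1, 0, -25, 1.5, 0, 0, 0]]}}

```text
clock: 9.3
tcp_pos: [537.6, -143.1, 37.3]
tcp_rot: [0.002, 0.994, 0.109, 0.0]
contact_force: [-9.6, -1.5, 18.9]
opening: 0.007
grip_force: 9.4
```

```bash
cat > m.py <<'E'
from h import *
# lug top: bright blob; wrist view and top view
y=np.array([-.2164,.9763,0]);x=np.array([.9763,.2164,0])
def lug():
    w=ctrl.camera('wrist');g=w['color'].min(2)
    m=(g>170).astype(np.uint8)
    o=ctrl.get_obs();return w,m,o
if __name__=='__main__':
    o=ctrl.get_obs();t=ctrl.camera('top');w=ctrl.camera('wrist')
    np.savez('last.npz',t=t['color'],w=w['color'])
    print(o['clock'],o['tcp_pos'],o['contact_force'])
    g=w['color'].min(2)
    # lug strip: rows 120-150 at its known row; print runs
    r=g[128:146].mean(0);print([int(v) for v in r[180:270:2]])
    d=w
    for k in range(0,8,4):
        L=np.array([592.4,-121,59.])+0*y;print(proj(w,L))
    print('TCP ahead of start', (o['tcp_pos']-[542.8,-166.8,37.6])@y)
E
python3 m.py
```

```text
9.3 [ 537.64702392 -143.06540208   37.31040891] [-9.5672012  -1.48879165 18.8969651 ]
[130, 128, 130, 130, 130, 129, 130, 128, 131, 131, 188, 194, 194, 194, 194, 194, 194, 194, 194, 194, 194, 194, 193, 194, 194, 194, 194, 194, 114, 81, 89, 89, 90, 90, 90, 90, 90, 93, 112, 122, 130, 133, 133, 133, 134]
[241.78665299 138.75069316]
[241.78665299 138.75069316]
TCP ahead of start 24.28719196975733
```

The lug has moved along with the tip: it is at column 200, against 242 had it stayed. I'll continue pushing.

Emit:
{"op": "apply_moves", "data": {"rows": [[1, 0, -2, 0, 0, 0, 0], [1, 0, -5, 0, 0, 0, 0], [1, 0, -9, 0, 0, 0, 0], [1, 0, -14, 0, 0, 0, 0], [1, 0, -19, 0, 0, 0, 0], [1, 0, -24, 0, 0, 0, 0], [1, 0, -29, 0, 0, 0, 0], [1, 0, -34, 0, 0, 0, 0], [1, 0, -39, 0, 0, 0, 0], [1, 0, -44, 0, 0, 0, 0], [1, 0, -48, 0, 0, 0, 0], [1, 0, -50, 0, 0, 0, 0]]}}

```text
clock: 10.4
tcp_pos: [527.0, -94.1, 37.3]
tcp_rot: [0.002, 0.994, 0.109, 0.0]
contact_force: [-8.9, -3.6, 20.9]
opening: 0.008
grip_force: 9.6
```

Emit:
{"op": "apply_moves", "data": {"rows": [[1, 0, -2, 0, 0, 0, 0], [1, 0, -5, 0, 0, 0, 0], [1, 0, -9, 0, 0, 0, 0], [1, 0, -14, 0, 0, 0, 0], [1, 0, -19, 0, 0, 0, 0], [1, 0, -24, 0, 0, 0, 0], [1, 0, -29, 0, 0, 0, 0], [1, 0, -34, 0, 0, 0, 0], [1, 0, -39, 0, 0, 0, 0], [1, 0, -44, 0, 0, 0, 0], [1, 0, -48, 0, 0, 0, 0], [1, 0, -50, 0, 0, 0, 0]]}}

```text
clock: 11.4
tcp_pos: [516.3, -44.9, 37.3]
tcp_rot: [0.002, 0.994, 0.109, 0.0]
contact_force: [-8.6, -3.7, 20.2]
opening: 0.003
grip_force: 10.1
```

```bash
cat > m.py <<'E'
from h import *
y=np.array([-.2164,.9763,0])
o=ctrl.get_obs();w=ctrl.camera('wrist');g=w['color'].min(2).astype(int)
print(o['clock'],o['tcp_pos'],o['contact_force'],'TCP moved',(o['tcp_pos']-[542.8,-166.8,37.6])@y)
r=g[128:146].mean(0);print('cols 80-244',[int(v) for v in r[80:244:2]])
for c0 in (200,):print('lug front moved',(ray(w,200,137,59)-[592.4,-121,59])@y)
print('stop expected px',proj(w,(550.7,61,61)))
cv2.imwrite('pics/w.png',w['color'][:,:,::-1])
E
python3 m.py
```

```text
11.4 [516.26533142 -44.91366623  37.30131453] [-8.63494105 -3.74591776 20.21009679] TCP moved 124.73972993889957
cols 80-244 [190, 190, 161, 71, 56, 56, 56, 55, 56, 56, 56, 61, 86, 92, 87, 86, 86, 86, 90, 87, 87, 87, 87, 87, 86, 86, 86, 86, 86, 86, 94, 116, 122, 122, 128, 133, 134, 134, 134, 134, 133, 133, 133, 132, 132, 131, 130, 133, 133, 134, 134, 134, 132, 134, 134, 133, 133, 129, 125, 123, 188, 198, 198, 198, 198, 198, 198, 198, 198, 198, 198, 198, 198, 198, 197, 198, 197, 197, 124, 81, 90, 89]
lug front moved 123.36881425791994
stop expected px [ 83.0474777  142.01289232]
```

Emit:
{"op": "apply_moves", "data": {"rows": [[1, 0, -2, 0, 0, 0, 0], [1, 0, -5, 0, 0, 0, 0], [1, 0, -9, 0, 0, 0, 0], [1, 0, -14, 0, 0, 0, 0], [1, 0, -19, 0, 0, 0, 0], [1, 0, -24, 0, 0, 0, 0], [1, 0, -29, 0, 0, 0, 0], [1, 0, -34, 0, 0, 0, 0], [1, 0, -39, 0, 0, 0, 0], [1, 0, -44, 0, 0, 0, 0], [1, 0, -48, 0, 0, 0, 0], [1, 0, -50, 0, 0, 0, 0]]}}

```text
clock: 12.45
tcp_pos: [505.5, 4.3, 37.3]
tcp_rot: [0.001, 0.994, 0.109, 0.0]
contact_force: [-8.8, -2.8, 21.4]
opening: 0.007
grip_force: 10.4
```

```bash
python3 m.py
python3 - <<'E'
import cv2
a=cv2.imread('pics/w.png');cv2.imwrite('pics/j.png',cv2.resize(a[80:280,60:320],(780,600),interpolation=2))
E
```

```text
12.45 [505.51827586   4.28578306  37.28646993] [-8.77666567 -2.82403002 21.3921641 ] TCP moved 175.0988151011168
cols 80-244 [173, 173, 173, 173, 173, 173, 173, 173, 174, 174, 173, 174, 174, 174, 174, 174, 174, 174, 175, 175, 175, 175, 175, 175, 175, 175, 175, 175, 175, 175, 175, 175, 193, 214, 215, 215, 215, 215, 215, 215, 215, 215, 215, 202, 81, 151, 215, 215, 215, 140, 62, 61, 62, 74, 96, 96, 96, 96, 96, 96, 203, 215, 215, 215, 215, 215, 215, 215, 215, 215, 215, 215, 215, 215, 215, 215, 215, 215, 136, 89, 99, 99]
lug front moved 173.70313948251564
stop expected px [175.69396924 142.43253872]
```

View pics/j.png

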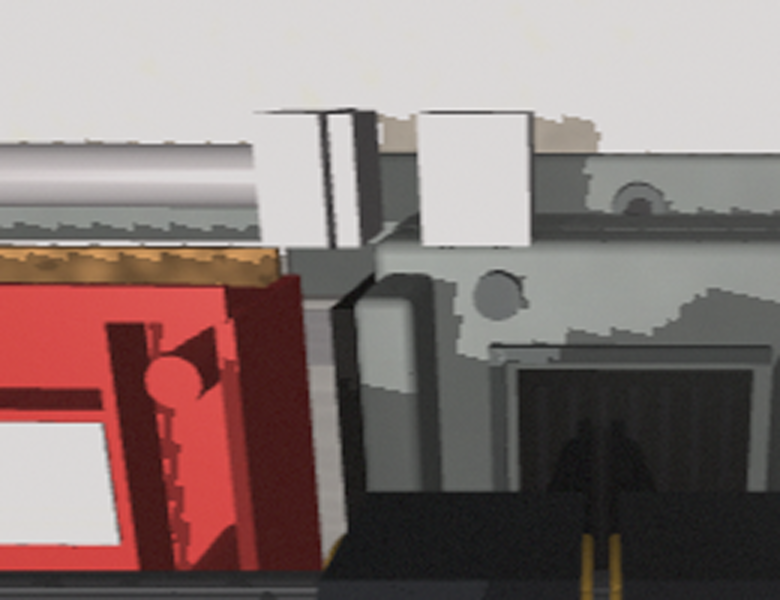

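The stop's face is at crop column 357 and the lug's front at 420, so about 12 mm remains and the shell is clear. I'll creep in and watch the force.

Emit:
{"op": "apply_moves", "data": {"rows": [[1, 0, -1, 0, 0, 0, 0], [1, 0, -2, 0, 0, 0, 0], [1, 0, -3.5, 0, 0, 0, 0], [1, 0, -5, 0, 0, 0, 0], [1, 0, -6.5, 0, 0, 0, 0], [1, 0, -8, 0, 0, 0, 0], [1, 0, -9, 0, 0, 0, 0], [1, 0, -10, 0, 0, 0, 0], [1, 0, -10.5, 0, 0, 0, 0], [1, 0, -11, 0, 0, 0, 0], [1, 0, -11.5, 0, 0, 0, 0], [1, 0, -11.5, 0, 0, 0, 0]]}}

```text
clock: 13.5
tcp_pos: [503.2, 15.2, 37.3]
tcp_rot: [0.001, 0.994, 0.109, 0.0]
contact_force: [-9.2, -2.3, 20.9]
opening: 0.004
grip_force: 10.4
```

```bash
python3 m.py
```

```text
13.5 [503.16153889  15.19071849  37.29507791] [-9.16737403 -2.30534874 20.91086515] TCP moved 186.25530144215324
cols 80-244 [169, 169, 170, 169, 169, 170, 170, 170, 170, 170, 170, 171, 170, 171, 171, 171, 171, 171, 171, 171, 171, 172, 171, 172, 172, 172, 172, 172, 172, 172, 172, 172, 172, 172, 172, 172, 172, 172, 173, 173, 173, 174, 177, 209, 212, 212, 212, 212, 212, 213, 212, 212, 212, 212, 126, 92, 210, 212, 212, 181, 166, 207, 212, 212, 212, 212, 212, 212, 212, 212, 212, 212, 212, 212, 212, 212, 212, 212, 127, 88, 98, 98]
lug front moved 184.8844668388841
stop expected px [196.23216712 142.54179888]
```

Only a few pixels remain. I'll creep until the force shows the stop.

Emit:
{"op": "apply_moves", "data": {"rows": [[1, 0, -0.5, 0, 0, 0, 0], [1, 0, -1, 0, 0, 0, 0], [1, 0, -1.5, 0, 0, 0, 0], [1, 0, -2, 0, 0, 0, 0], [1, 0, -2.5, 0, 0, 0, 0], [1, 0, -2.5, 0, 0, 0, 0], [1, 0, -2.5, 0, 0, 0, 0]]}}

```text
clock: 14.13
tcp_pos: [503.3, 15.5, 37.3]
tcp_rot: [0.004, 0.994, 0.11, 0.001]
contact_force: [-8.0, -11.6, 18.6]
opening: 0.005
grip_force: 9.3
```

```bash
python3 m.py
```

```text
14.1333 [503.30020894  15.52133468  37.30530205] [ -7.96034798 -11.62776061  18.58790901] TCP moved 186.5480738340643
cols 80-244 [168, 168, 169, 168, 169, 169, 169, 169, 169, 170, 171, 171, 170, 170, 171, 170, 171, 172, 172, 171, 171, 171, 172, 172, 172, 171, 171, 171, 171, 172, 172, 172, 171, 171, 172, 172, 174, 173, 172, 172, 174, 174, 174, 199, 212, 212, 212, 212, 212, 212, 212, 212, 212, 212, 177, 69, 185, 212, 212, 212, 148, 199, 212, 212, 212, 212, 212, 212, 212, 212, 212, 212, 212, 212, 212, 212, 212, 212, 175, 80, 98, 98]
lug front moved 185.28325644837028
stop expected px [196.98792102 142.84546558]
```

The stop is reached: the tip moved 0.3 of the 2.5 mm commanded and the push rose to 12 N. I'll ease the push off and lift straight up.

Emit:
{"op": "apply_moves", "data": {"rows": [[1, 0, 0.8, 0, 0, 0, 0], [1, 0, 1.6, 0, 0, 0, 0], [1, 0, 1.6, -2, 0, 0, 0], [1, 0, 1.6, -5, 0, 0, 0], [1, 0, 1.6, -8, 0, 0, 0], [1, 0, 1.6, -12, 0, 0, 0], [1, 0, 1.6, -18, 0, 0, 0], [1, 0, 1.6, -30, 0, 0, 0], [1, 0, 1.6, -50, 0, 0, 0], [1, 0, 1.6, -70, 0, 0, 0], [1, 0, 1.6, -80, 0, 0, 0], [1, 0, 1.6, -80, 0, 0, 0]]}}

```text
clock: 15.18
tcp_pos: [503.8, 17.3, 116.5]
tcp_rot: [0.0, 0.994, 0.109, 0.003]
contact_force: [0.0, -0.0, 0.6]
opening: 0.006
grip_force: 0.0
```

Run:
```python
from h import *
o=ctrl.get_obs();w=ctrl.camera('wrist');print(o['clock'],o['tcp_pos'],o['contact_force'],np.abs(o['qd']).max())
y=np.array([-.2164,.9763,0]);L=np.array([592.4,-121,59])+185.5*y
u,v=proj(w,L);print(u,v,proj(w,L+3*y));g=w['color'].min(2)
print([(k,int(g[int(v)-8:int(v)+6,k].mean())) for k in range(int(u)-16,int(u)+24)])
cv2.imwrite('pics/k.png',cv2.resize(w['color'][int(v)-70:int(v)+90,int(u)-80:int(u)+140,::-1],(790,575),interpolation=2))
```

```text
15.1833 [503.80189595  17.25829429 116.54109901] [ 0.01811403 -0.003778    0.60343899] 0.04206885539779317
220.1473897112259 131.2149860914066 [216.40207619 131.21248717]
[(204, 208), (205, 208), (206, 208), (207, 208), (208, 208), (209, 208), (210, 208), (211, 208), (212, 190), (213, 131), (214, 86), (215, 170), (216, 208), (217, 208), (218, 208), (219, 207), (220, 173), (221, 165), (222, 199), (223, 208), (224, 208), (225, 208), (226, 208), (227, 208), (228, 208), (229, 208), (230, 208), (231, 208), (232, 208), (233, 208), (234, 207), (235, 208), (236, 208), (237, 208), (238, 208), (239, 208), (240, 207), (241, 208), (242, 207), (243, 208)]
```

View pics/k.png

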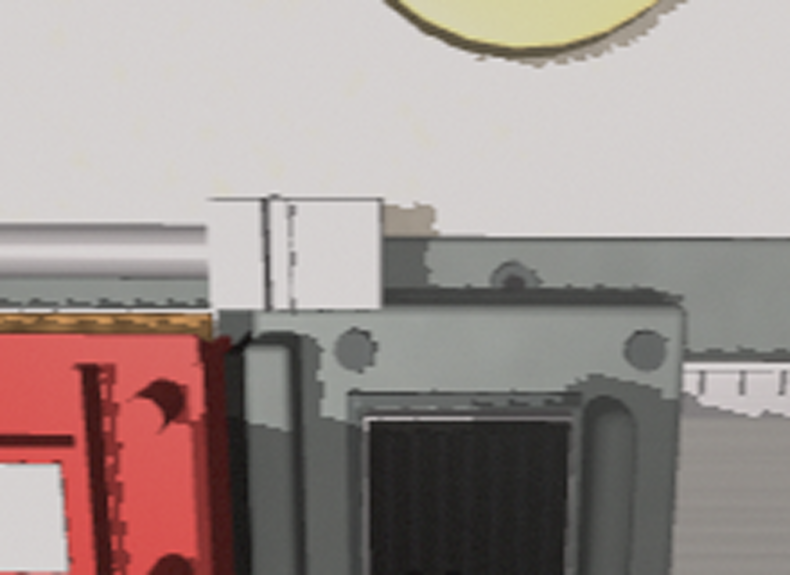

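The picture shows the lug standing against the stop, with only a hairline at crop column 290. The shell is in place, the pad is up and the fingers are clear, so I'm handing in.

```bash
python3 -c "
from bench import ctrl
print(ctrl.close_job())"
```

```text
the job is handed in; nothing more can be done
None
```

The job is handed in, though no verdict came back: the jaw was pushed with the pad held down until its lug met the stop. The last wrist picture showed the pad up, the lug still at the stop and the shell in its nest, with the fingers clear of everything.

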